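# Stopper the glaze bottles from the snap-lid caddy

### The job

The stoppers are kept under the clip-on cover of the grey caddy: squeeze in the spring tabs on the cover's two long sides, lift the cover off and set it down on the bench clear of the caddy. Put one stopper fully home in the mouth of every bottle on the bench, leaving spare stoppers in the rack, and then clip the cover back on the caddy, fully down, with both tabs sprung out under their catches. All bottles must end standing upright, and leave the clay lump, the crock of tools and the wooden rib where they are.

Things in the scene. Friction and masses are not known exactly. Their poses are not given: they have to be found in the camera images.
- caddy: Grey tray fixed to the bench, 206 mm long (its y axis), 70 mm wide (x; foot 86 mm), rim 24 mm high. Origin: centre of its underside, z up. The cover stands inside the rim on the 4 mm floor, with 2 mm to spare either side across and 2.5 mm at each end.
- caddy_rack (a point): Centre of the top of the rack inside the caddy, 36 mm above its origin. Four square holes 26 mm wide lie at y = -66, -24, +24, +66 mm along the caddy from here.
- caddy_catch (a point): Middle of one of two catch bars, 19 mm above the caddy's underside, at the middle of its +x long side (the other opposite). Bars are 48 mm long, reach up to 26 mm above the underside and out to 36 mm from the caddy's middle line; the cover's hooks snap under them.
- cover: White opaque hood, 54 wide (x) x 190 long (y) x 80 mm tall (82 over the top panel), open below, about 0.26 kg. Origin: centre of its lower edge, z up. Closed, its origin is 4 mm above the caddy's, its axes along the caddy's (it fits either way round). Two spring tabs hold it: it does not pull off with the hooks out. Raise it over 80 mm to clear the stoppers.
- cover_pads (a point): Midpoint between the two tabs' ribbed finger pads, 42 mm above the cover's lower edge, one pad on each side in x. Pads are 24 mm wide, reach 28 to 56 mm above the lower edge, stand 60 mm apart free (64 at their lower edge) and 52 mm pressed. Gripping across both pads (20 to 40 N) presses both tabs, frees the hooks and holds the cover.
- tab_a (a joint): Spring tab on the cover's +x side, rad: 0 free (hook out) to 0.13 fully in; the hook is free of the catch bar above about 0.08. Hinged 72 mm above the cover's lower edge; 4 to 9 N on the pad presses it in, it springs back when let go. To refit, hold both tabs in until the cover stands on the floor, then let go.
- tab_b (a joint): The same tab on the cover's -x side.
- stopper_1: Stopper, 68 mm tall, 30 g. Origin: centre of its small foot, z up to the head. Tapered cork foot, 16 mm wide at the tip, 23 mm at 30 mm height; wooden flange 32 mm wide from 30 to 36 mm; round head 22 mm wide from 36 to 68 mm to hold it by. Starts upright in the rack under the cover, flange on the rack top, origin 6 mm above the caddy's.
- stopper_2: Another stopper just like stopper_1, in another hole of the rack.
- stopper_3: Another stopper just like stopper_1, in another hole of the rack.
- stopper_4: Another stopper just like stopper_1, in another hole of the rack.
- bottle_1: Loose white ceramic bottle, terracotta band, 76 mm across, 96 mm tall, 0.45 to 0.7 kg, weight low down; body to 44 mm height, shoulder to 60 mm, neck 37 mm across with a straight bore 26 mm wide, 36 mm deep. Origin: centre of its underside, z up. A seated stopper's flange rests on the mouth, its origin 30 mm below the mouth. Two to four bottles are present.
- bottle_1_seat (a point): Where the foot (origin) of a stopper seated in bottle_1 lies: on the bottle's axis, 66 mm above its origin, 30 mm below the mouth.
- bottle_2: Another bottle just like bottle_1; may be absent.
- bottle_2_seat (a point): Where the foot (origin) of a stopper seated in bottle_2 lies: on the bottle's axis, 66 mm above its origin, 30 mm below the mouth.
- bottle_3: Another bottle just like bottle_1; may be absent.
- bottle_3_seat (a point): Where the foot (origin) of a stopper seated in bottle_3 lies: on the bottle's axis, 66 mm above its origin, 30 mm below the mouth.
- bottle_4: Another bottle just like bottle_1; may be absent.
- bottle_4_seat (a point): Where the foot (origin) of a stopper seated in bottle_4 lies: on the bottle's axis, 66 mm above its origin, 30 mm below the mouth.
- clay_lump: Lump of clay 76 x 90 x 69 mm at the back of the bench, not part of the job; origin at the centre of its underside.
- tool_crock: Green crock of tools, 77 x 99 x 225 mm, at the back left, not part of the job; origin near the centre of its underside.
- wood_rib: Flat wooden rib 52 x 83 x 8 mm lying at the back right, not part of the job; origin at the centre of its underside.

How it is judged (in metres and radians):
On the way, in this order (a step that is already met when the one before it is completed fails the run):
1. both spring tabs are pressed in on the closed cover (value of joint each of tab_a, tab_b above 0.075 rad and z of cover in the frame of caddy below 0.02 m), for 0.05 s.
2. the cover is set down on the bench clear of the caddy and let go (horizontal distance between cover and caddy above 0.07 m and height (world z) of cover below 0.06 m and contact force between the fingers and cover below 0.1 N and linear speed of cover below 0.02 m/s), for 0.2 s.
3. every bottle has a stopper fully home in its mouth, let go, while the cover is still off (horizontal distance between cover and caddy above 0.07 m and distance between any of stopper_1, stopper_2, stopper_3, stopper_4 and bottle_1_seat below 0.008 m and distance between any of stopper_1, stopper_2, stopper_3, stopper_4 and bottle_2_seat below 0.008 m and distance between any of stopper_1, stopper_2, stopper_3, stopper_4 and bottle_3_seat below 0.008 m and distance between any of stopper_1, stopper_2, stopper_3, stopper_4 and bottle_4_seat below 0.008 m and angle between each of stopper_1, stopper_2, stopper_3, stopper_4's own z axis and vertical below 0.15 rad and contact force between the fingers and stopper_1 below 0.1 N and contact force between the fingers and stopper_2 below 0.1 N and contact force between the fingers and stopper_3 below 0.1 N and contact force between the fingers and stopper_4 below 0.1 N), for 0.2 s.
At the end, for the whole second after the job is handed in: Cover seated on the caddy (within 5 mm, level and in line within 0.06 rad), both tabs out (below 0.04 rad); every bottle upright (0.15 rad) and at rest with a stopper seated in it (within 8 mm of its seat, upright); every other stopper standing in the rack (z of cover in the frame of caddy between -0.01 and 0.008 m and x of cover in the frame of caddy between -0.005 and 0.005 m and y of cover in the frame of caddy between -0.006 and 0.006 m and angle between the y axis of cover and the y axis of caddy, either way round below 0.06 rad and angle between the z axis of cover and the z axis of caddy, either way round below 0.06 rad and value of joint each of tab_a, tab_b below 0.04 rad and distance between any of stopper_1, stopper_2, stopper_3, stopper_4 and bottle_1_seat below 0.008 m and distance between any of stopper_1, stopper_2, stopper_3, stopper_4 and bottle_2_seat below 0.008 m and distance between any of stopper_1, stopper_2, stopper_3, stopper_4 and bottle_3_seat below 0.008 m and distance between any of stopper_1, stopper_2, stopper_3, stopper_4 and bottle_4_seat below 0.008 m and angle between each of stopper_1, stopper_2, stopper_3, stopper_4, bottle_1, bottle_2, bottle_3, bottle_4's own z axis and vertical below 0.15 rad and linear speed of each of bottle_1, bottle_2, bottle_3, bottle_4 below 0.02 m/s and ((horizontal distance between stopper_1 and caddy below 0.08 m and z of stopper_1 in the frame of caddy between 0.003 and 0.012 m) or distance between stopper_1 and bottle_1_seat below 0.008 m or distance between stopper_1 and bottle_2_seat below 0.008 m or distance between stopper_1 and bottle_3_seat below 0.008 m or distance between stopper_1 and bottle_4_seat below 0.008 m) and ((horizontal distance between stopper_2 and caddy below 0.08 m and z of stopper_2 in the frame of caddy between 0.003 and 0.012 m) or distance between stopper_2 and bottle_1_seat below 0.008 m or distance between stopper_2 and bottle_2_seat below 0.008 m or distance between stopper_2 and bottle_3_seat below 0.008 m or distance between stopper_2 and bottle_4_seat below 0.008 m) and ((horizontal distance between stopper_3 and caddy below 0.08 m and z of stopper_3 in the frame of caddy between 0.003 and 0.012 m) or distance between stopper_3 and bottle_1_seat below 0.008 m or distance between stopper_3 and bottle_2_seat below 0.008 m or distance between stopper_3 and bottle_3_seat below 0.008 m or distance between stopper_3 and bottle_4_seat below 0.008 m) and ((horizontal distance between stopper_4 and caddy below 0.08 m and z of stopper_4 in the frame of caddy between 0.003 and 0.012 m) or distance between stopper_4 and bottle_1_seat below 0.008 m or distance between stopper_4 and bottle_2_seat below 0.008 m or distance between stopper_4 and bottle_3_seat below 0.008 m or distance between stopper_4 and bottle_4_seat below 0.008 m)); the robot touches nothing.
It fails at once if the clay lump, the tool crock or the wooden rib is moved more than 3 cm (distance of any of clay_lump, tool_crock, wood_rib from where it was at the start of the episode above 0.03 m).
Of bottle_1, bottle_2, bottle_3, bottle_4 only 2 to 4 are there at a start; the rules pass over those that are not, and their reading is None.
At some moment in a run one of bottle_1, bottle_2, bottle_3, bottle_4 may be knocked a few centimetres aside while the robot is not near it.
It also fails if it takes over 210 s, if anything falls off the work surface, if the arm or the gripper's body presses on something with over 40 N, if the wrist force passes 120 N, or if a joint passes its speed limit or range.

### The arm

A 6-joint arm with a two-finger parallel gripper is mounted at the origin on a cart in front of the work surface, level with it; the furniture and walls round the work are solid. World frame = base frame: x ahead of the robot, y to its left, z up, the work surface at z = 0. Lengths are in mm, angles in rad, forces in N, time in s.
With the tool pointing down it reaches from about 275 to 750 mm from the base axis. Payload 10.2 kg.
Tool frame: the origin (TCP) lies at the very end of the fingers, on their centre line; the grasp point (between the pads) lies 19 mm behind it; z points along the fingers, y is the line along which they close (so a half turn about z gives the same grasp; the last joint's range is limited). The gripper opens to 88 mm and grips with 3 to 60 N. Pads are 18 mm wide; open, the fingers measure 123 mm over their backs; the gripper's body (75 mm by 187 mm) begins 45 mm behind the grasp point.
Start: joints at [-1.324, 0.313, 1.498, -0, 1.331, -0.223], TCP at [237.661, -468.133, 216.22] pointing down, gripper open.
Joint ranges: [-2.94, 2.94], [-0.97, 2.17], [0.19, 2.56], [-1.23, 4.37], [0.02, 3.11], [-2.88, 2.88]. Speed limits (rad/s): [2.39, 2.39, 3.01, 3.14, 3.14, 3.14].

### API

Orientations are given as a rotation vector (axis times angle).
In Python, from plant import get_state, camera, sign_off gives the robot as it stands.
- The arm moves only by the shell command python3 -m handwheel 'ROWS' [FORCE]. ROWS is JSON, a list of rows, each a list of 7 numbers: the shift along the tool's x, y, z in mm, then the turn, a rotation vector about the tool's x, y, z in degrees, then the closure, from 0 (fully open) to 1 (shut). A call has 1 to 12 rows; each row is the pose to reach, as a shift and turn from the pose commanded when the call began, along the tool's axes at that moment; what a row does not reach only later rows make up. A row lasts 1/10 s, in which the tool goes at most 50 mm and 8.59 degrees, less where a joint would pass 70% of its speed; a pose out of reach is approached as far as the arm can. A call with a gripper value outside its range is refused whole. The fingers move at their own pace and stop on an object; FORCE is the grip in N (left out, the last holds). Time passes only in rows, so rows that repeat a pose let the fingers close. It gives the time, the measured TCP pose, the force, the opening and the grip force at its end, in the units of the state.
- get_state(): the state, without advancing time (a new reading comes with each control period).
- camera(name): name is "scene" or "top" or "wrist"; returns a dict with "frame" (420x560x3 uint8, red, green, blue), "range_z" (420x560 float32, mm along the optical axis (not along the pixel's ray), 0 where there is no reading), "K" (3x3 intrinsics, pixels), "k1" (the pictures are not rectified: a ray, as slopes to the right and down, at radius r is drawn at 1 + k1 r^2 times it, then the intrinsics apply), "R" (3x3) and "t" (3): a world point X has camera coordinates R X + t. Camera axes: x right, y down, z forward; pixel columns grow to the right and rows downward; lengths in mm; the calibration is good to about 2 mm. A picture is of the moment at which its call begins.
- sign_off(): hands the job in; it is judged then, once.
The state is a dict: "t": time; "q": joint angles; "joint_velocities": joint speeds; "joint_efforts": joint torques, N m; "ee_pos": TCP position; "tool_rot": TCP orientation; "force": force on the tool from outside, world axes, zero at the start; "moment": the same for the moment, N m; "finger_gap": finger opening in mm; "gripper_force": force on a finger pad.
Only numpy, scipy, OpenCV 4.12 (cv2) and the standard library are available. Lean on these libraries where they do the work, as an engineer would, in place of code of your own. Each camera call takes 0.05 s, during which the arm holds its last target. There are 200 camera calls.

## Working session

There is one attempt and no reset: what is moved stays moved. The work goes in short steps, Python scripts to look and compute and a shell command to move; the robot and the scene stay as the last step left them, time stands still between calls to the robot, and variables do not carry over. Pictures are saved under pics/ and viewed, at most 14 in all, crops included, and the job is handed in when it is done.

```bash
ls; mkdir -p pics; cat > h.py <<'E'
import numpy as np,cv2
from plant import get_state,camera,sign_off
from scipy.spatial.transform import Rotation as Ro
def cloud(c):
    K=np.array(c["K"]);h,w=c["range_z"].shape
    u,v=np.meshgrid(np.arange(w),np.arange(h))
    xd=(u-K[0,2])/K[0,0];yd=(v-K[1,2])/K[1,1]
    x,y=xd.copy(),yd.copy()
    for _ in range(8):
        f=1+c["k1"]*(x*x+y*y);x=xd/f;y=yd/f
    z=c["range_z"];P=np.stack([x*z,y*z,z],-1)-np.array(c["t"])
    P=P@np.array(c["R"])
    P[z<=0]=np.nan
    return P
def save(c,n): cv2.imwrite("pics/"+n,c["frame"][:,:,::-1])
def totool(p,rel=None):
    s=get_state();return Ro.from_rotvec(s["tool_rot"]).inv().apply(np.array(p)-np.array(s["ee_pos"]))
E
python3 - <<'E'
from h import *
s=get_state();print(s["t"],s["ee_pos"],s["tool_rot"],Ro.from_rotvec(s["tool_rot"]).as_matrix().round(3),s["force"],s["finger_gap"])
for n in("top","scene"):
    c=camera(n);save(c,n+"0.png");np.savez(n+"0.npz",**c)
    print(n,(-np.array(c["R"]).T@c["t"]).round())
E
```

```text
pics
0.0 [ 237.59635279 -467.83991762  215.67233365] [-3.05403930e+00 -7.30993048e-01  5.23154535e-05] [[ 0.892  0.453 -0.   ]
 [ 0.453 -0.892  0.001]
 [ 0.    -0.001 -1.   ]] [ 0.2110922   0.23228065 -1.02359238] 88.25408884197356
top [ 315.  -77. 1246.]
scene [266. 587. 933.]
```

View pics/top0.png

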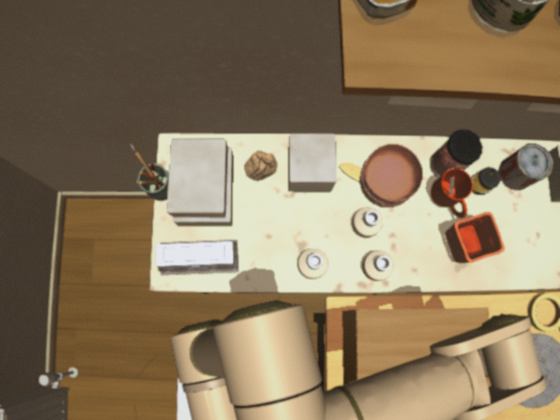

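View pics/scene0.png

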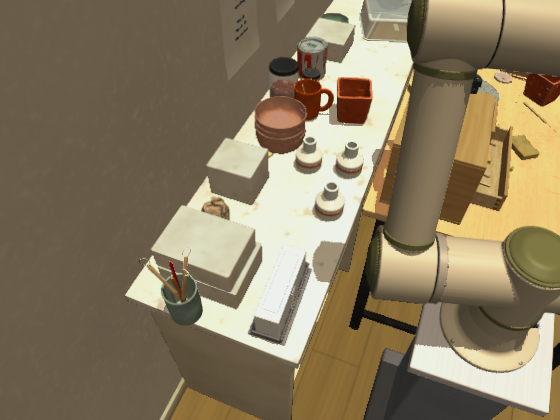

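The top view shows three bottles, at about (313,262), (378,264) and (367,221). The caddy with its white cover is at (197,255), the clay at (261,165), the crock at (153,180) and the rib at (350,172). The scene view confirms that there are three bottles.

```bash
python3 - <<'E'
from h import *
c=dict(np.load("top0.npz"));P=cloud(c)
def reg(u0,u1,v0,v1,z0,z1):
    Q=P[v0:v1,u0:u1].reshape(-1,3);Q=Q[np.isfinite(Q[:,0])];return Q[(Q[:,2]>z0)&(Q[:,2]<z1)]
for n,b in dict(A=(290,336,240,285),B=(355,400,245,288),C=(345,390,200,245)).items():
    for z in((86,104),(20,60)):
        q=reg(*b,*z);print(n,z,len(q),q.mean(0).round(1),np.ptp(q,0).round(0), ((q.max(0)+q.min(0))/2).round(1))
q=reg(145,250,230,285,80,95);r=cv2.minAreaRect(q[:,:2].astype(np.float32));print("cover",len(q),np.median(q,0),r)
q=reg(145,250,230,285,14,30);r=cv2.minAreaRect(q[:,:2].astype(np.float32));print("caddy",len(q),r)
print("bench z",[P[v,u].round(1) for v,u in((200,280),(285,150),(288,300),(288,240),(140,155),(280,450),(200,420))])
for n,b in dict(clay=(245,280,150,182),box1=(165,235,135,225),box2=(288,338,132,192),bowl=(360,424,143,208),crock=(130,170,140,200),rib=(336,366,158,186),red=(445,505,210,265)).items():
    q=reg(*b,5 if n=='rib' else 25,400);print(n,q.min(0).round(),q.max(0).round())
E
```

```text
A (86, 104) 96 [ 440.6 -184.1   96.1] [32. 34. 15.] [ 440.8 -184.4   95.3]
A (20, 60) 495 [ 437.1 -182.2   50.4] [73. 75. 35.] [ 439.5 -184.5   42.6]
B (86, 104) 112 [ 435.  -350.8   95.7] [37. 34. 15.] [ 435.7 -351.6   93.8]
B (20, 60) 503 [ 432.4 -343.5   49.7] [76. 75. 39.] [ 435.2 -350.9   40.5]
C (86, 104) 138 [ 555.1 -332.7   94.8] [65. 66. 18.] [ 562.2 -341.5   94.9]
C (20, 60) 501 [ 544.8 -321.4   48.9] [94. 94. 40.] [ 559.  -335.1   40.1]
cover 1666 [457.98438125 112.53687197  86.11653058] ((458.79998779296875, 111.14370727539062), (54.84710693359375, 189.43638610839844), 3.188025951385498)
caddy 320 ((458.9385986328125, 112.38688659667969), (72.97465515136719, 210.55084228515625), 2.931399345397949)
bench z [array([ 613.2, -101.5,    1.3]), array([383.2, 237.1,   3.7]), array([ 379.8, -153.9,   -2.5]), array([378.6,   1.3,   5.8]), array([808.1, 263.9, -64. ]), array([ 397.6, -553.5,    5.6]), array([ 615.6, -483. ,    3.2])]
clay [667. -93.  25.] [740.  -7.  74.]
box1 [538.  24.  26.] [741. 206. 145.]
box2 [ 632. -240.   25.] [ 766. -121.  117.]
bowl [ 581. -454.   36.] [ 731. -304.  130.]
crock [581. 167.  25.] [694. 257. 228.]
rib [ 630. -335.    5.] [ 732. -238.  128.]
red [ 434. -664.   25.] [ 583. -533.  115.]
```

```bash
python3 - <<'E'
from h import *
c=dict(np.load("top0.npz"));P=cloud(c)
d=dict(np.load("scene0.npz"));S=cloud(d)
print("top, column 200 x/z:",[(v,P[v,200].round(0).tolist()) for v in range(196,236,3)])
s=S.reshape(-1,3);s=s[np.isfinite(s[:,0])]
m=(s[:,0]>500)&(s[:,0]<760)&(s[:,1]>20)&(s[:,1]<215)
for z in range(20,160,15):
    q=s[m&(abs(s[:,2]-z)<7)];print(z,len(q),np.percentile(q[:,0],[0,2,5]).round() if len(q) else'', np.percentile(q[:,1],[1,99]).round() if len(q) else'')
m=(s[:,0]>570)&(s[:,0]<740)&(s[:,1]>-460)&(s[:,1]<-300)
q=s[m];print("bowl z",np.percentile(q[:,2],[50,95,99.5]))
for b in((440,-184),(435,-351),(553,-330)):
    for n,T in(("top",P.reshape(-1,3)),("sc",s)):
        q=T[(np.hypot(T[:,0]-b[0],T[:,1]-b[1])<30)&(T[:,2]>88)&(T[:,2]<104)];print(b,n,len(q),np.median(q,0).round(1),((q.max(0)+q.min(0))/2).round(1),np.ptp(q,0).round())
K=c
E
```

```text
top, column 200 x/z: [(196, [590.0, 93.0, 136.0]), (199, [583.0, 93.0, 133.0]), (202, [575.0, 92.0, 137.0]), (205, [568.0, 92.0, 135.0]), (208, [560.0, 92.0, 138.0]), (211, [553.0, 92.0, 136.0]), (214, [550.0, 94.0, 117.0]), (217, [549.0, 99.0, 81.0]), (220, [544.0, 101.0, 70.0]), (223, [539.0, 103.0, 56.0]), (226, [540.0, 109.0, 10.0]), (229, [534.0, 111.0, -2.0]), (232, [525.0, 110.0, 2.0]), (235, [517.0, 109.0, 4.0])]
20 248 [538. 539. 539.] [ 31. 213.]
35 284 [538. 539. 539.] [ 30. 214.]
50 304 [538. 539. 539.] [ 32. 214.]
65 540 [538. 539. 540.] [ 28. 205.]
80 305 [543. 545. 547.] [ 44. 212.]
95 369 [549. 549. 550.] [ 46. 213.]
110 401 [549. 549. 550.] [ 43. 214.]
125 388 [549. 549. 549.] [ 43. 213.]
140 4287 [549. 553. 559.] [ 37. 173.]
155 32 [629. 629. 629.] [199. 213.]
bowl z [ 79.047456   122.26294242 126.14519585]
(440, -184) top 95 [ 440.5 -184.2   96.4] [ 440.8 -184.4   95.8] [32. 34. 14.]
(440, -184) sc 119 [ 442.3 -181.7   96. ] [ 441.8 -183.4   95.3] [36. 39. 14.]
(435, -351) top 103 [ 434.4 -350.7   96.9] [ 435.7 -351.6   94.8] [37. 34. 13.]
(435, -351) sc 103 [ 435.3 -348.7   94.4] [ 435.9 -351.6   94. ] [36. 41. 12.]
(553, -330) top 102 [ 547.2 -328.1   96.2] [ 548.3 -327.1   95.6] [37. 37. 14.]
(553, -330) sc 91 [ 550.3 -324.8   94.9] [ 550.  -326.1   94.6] [36. 37. 13.]
```

```bash
cat >> h.py <<'E'
def goto(p,yaw,tilt=0):
    """shift (mm) and turn (deg) in tool axes to reach p; tool y at yaw (deg), z down, then tilt deg about tool x"""
    s=get_state();R=Ro.from_rotvec(s["tool_rot"]);p=np.array(p,float)
    a=np.deg2rad(yaw);y=np.array([np.cos(a),np.sin(a),0]);z=np.array([0,0,-1.]);x=np.cross(y,z)
    T=Ro.from_matrix(np.stack([x,y,z],1))*Ro.from_rotvec([np.deg2rad(tilt),0,0])
    print("now",np.round(s["ee_pos"],1),"t",round(s["t"],1),"F",np.round(s["force"],1),"gap",round(s["finger_gap"],1),"shift",R.inv().apply(p-s["ee_pos"]).round(1),"turn",np.rad2deg((R.inv()*T).as_rotvec()).round(1))
E
python3 -c "
from h import *
goto((458,112,200),3)"
```

```text
now [ 237.6 -467.9  215.7] t 0.1 F [0.4 0.1 0.7] gap 88.1 shift [ 459.1 -417.3   16.3] turn [ -0.   -0.  -66.1]
```

```bash
python3 -m handwheel '[[459,-417,16,0,0,-66,0],[459,-417,16,0,0,-66,0],[459,-417,16,0,0,-66,0],[459,-417,16,0,0,-66,0],[459,-417,16,0,0,-66,0],[459,-417,16,0,0,-66,0],[459,-417,16,0,0,-66,0],[459,-417,16,0,0,-66,0],[459,-417,16,0,0,-66,0],[459,-417,16,0,0,-66,0],[459,-417,16,0,0,-66,0],[459,-417,16,0,0,-66,0]]' 30
python3 -c "
from h import *
goto((458,112,200),3)"
```

```text
t: 1.3
ee_pos: [451.1, 94.7, 200.6]
tool_rot: [2.164, 2.278, -0.0]
force: [1.0, -1.0, 1.3]
finger_gap: 88.4
gripper_force: 0.0
now [451.1  94.7 200.6] t 1.3 F [ 1.  -1.   1.3] gap 88.4 shift [16.9  7.8  0.6] turn [-0.   0.  -0.1]
```

```bash
python3 -m handwheel '[[0,0,0,0,0,0,0],[0,0,0,0,0,0,0],[0,0,0,0,0,0,0]]' >/dev/null
python3 - <<'E'
from h import *
goto((458,112,200),3)
c=camera("wrist");save(c,"w1.png");P=cloud(c)
print((-np.array(c["R"]).T@c["t"]).round())
Q=P.reshape(-1,3);ok=np.isfinite(Q[:,0])
for z0,z1 in((80,92),):
    q=Q[ok&(Q[:,2]>z0)&(Q[:,2]<z1)&(abs(Q[:,0]-458)<60)&(Q[:,1]>-20)];print(len(q),q[:,2].mean(),cv2.minAreaRect(q[:,:2].astype(np.float32)))
E
```

```text
now [450.7  91.6 200.6] t 1.6 F [ 0.5 -0.1  0.1] gap 87.8 shift [20.   8.3  0.6] turn [-0.   0.  -0.1]
[447. 158. 369.]
13600 84.96409792090613 ((458.3157653808594, 111.30754089355469), (54.07688903808594, 190.15260314941406), 2.6788744926452637)
```

View pics/w1.png

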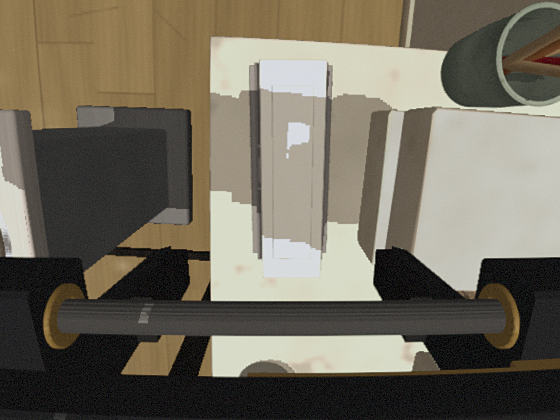

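The wrist view shows the cover centred in the frame (about (293,168)) and in line with the gripper, with the boxes on the right at column 360 and beyond. The gripper body would just touch those boxes, so I tilt the tool 7° for the grasp.

```bash
python3 -m handwheel '[[20,10,30,-4,0,0,0],[20,10,70,-7,0,0,0],[20,10,70,-7,0,0,0],[20,10,70,-7,0,0,0],[20,10,70,-7,0,0,0],[20,10,70,-7,0,0,0]]' >/dev/null
python3 -c "
from h import *
goto((460.6,111.4,33),2.9,-7)"
```

```text
now [461.  112.5 132.4] t 2.2 F [-0.4  0.2 -0.1] gap 88.1 shift [ -1.1 -12.8  98.6] turn [ 0.1  0.  -0. ]
```

```bash
python3 -m handwheel '[[0,-2,16,0,0,0,0],[0,-4,32,0,0,0,0],[0,-6,48,0,0,0,0],[-1,-8,62,0,0,0,0],[-1,-9,72,0,0,0,0],[-1,-10,80,0,0,0,0],[-1,-11,86,0,0,0,0],[-1,-12,92,0,0,0,0],[-1,-12.5,96,0,0,0,0],[-1,-12.5,98,0,0,0,0],[-1,-12.5,98,0,0,0,0]]'
python3 -c "
from h import *
goto((460.6,111.4,33),2.9,-7)"
```

```text
t: 3.35
ee_pos: [459.5, 112.0, 31.9]
tool_rot: [2.104, 2.214, 0.135]
force: [0.7, 0.4, -0.9]
finger_gap: 88.3
gripper_force: 0.0
now [459.5 112.   31.9] t 3.4 F [ 0.7  0.4 -0.9] gap 88.3 shift [-0.6  1.2 -1. ] turn [-0. -0.  0.]
```

No contact so far. Next I close on the pads.

```bash
python3 -m handwheel '[[0,1,0,0,0,0,0.3],[0,1,0,0,0,0,1],[0,1,0,0,0,0,1],[0,1,0,0,0,0,1],[0,1,0,0,0,0,1],[0,1,0,0,0,0,1],[0,1,0,0,0,0,1],[0,1,0,0,0,0,1],[0,1,0,0,0,0,1],[0,1,0,0,0,0,1]]' 32
```

```text
t: 4.35
ee_pos: [460.9, 112.0, 32.3]
tool_rot: [2.104, 2.213, 0.137]
force: [3.6, 0.6, 2.0]
finger_gap: 54.3
gripper_force: 30.9
```

```bash
python3 -m handwheel '[[0,0.4,-3,0,0,0,1],[0,0.8,-6,0,0,0,1],[0,1.2,-10,0,0,0,1],[0,1.5,-12,0,0,0,1],[0,1.5,-12,0,0,0,1]]'
python3 - <<'E'
from h import *
c=camera("scene");save(c,"s1.png")
cv2.imwrite("pics/s1c.png",cv2.resize(c["frame"][220:370,200:350,::-1],None,fx=4,fy=4))
P=cloud(c).reshape(-1,3)
E
```

```text
t: 4.85
ee_pos: [459.0, 111.7, 41.0]
tool_rot: [2.108, 2.216, 0.13]
force: [19.3, 0.4, -39.3]
finger_gap: 53.4
gripper_force: 38.9
```

View pics/s1c.png

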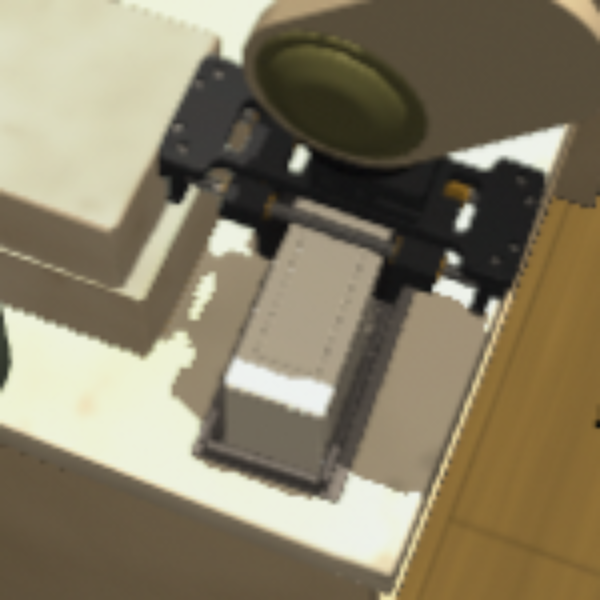

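The scene view shows the cover in the grip with its far end still in the rim. The pull is 39 N, so a hook is still caught, most likely the +x one because of the tilt. I'll ease back down and measure the body-to-box gap.

```bash
python3 -m handwheel '[[0,-0.8,6,0,0,0,1],[0,-1.5,12,0,0,0,1],[0,-1.5,12,0,0,0,1],[0,-1.5,12,0,0,0,1]]'
python3 - <<'E'
from h import *
goto((460.6,111.4,33),2.9,-7)
for n in("scene","top"):
    P=cloud(camera(n)).reshape(-1,3);P=P[np.isfinite(P[:,0])]
    for y0 in range(60,160,10):
        q=P[(P[:,1]>y0)&(P[:,1]<=y0+10)&(P[:,2]>90)&(P[:,2]<235)]
        g=q[(q[:,0]>505)&(q[:,0]<549)]; b=q[(q[:,0]>549)&(q[:,2]<130)]
        print(n,y0,len(g),np.percentile(g[:,0],[98,100]).round() if len(g)else'',np.round(g[:,2].min()) if len(g) else '', "low", q[q[:,0]<400][:,0].min().round() if (q[:,0]<400).any() else '', "box",b[:,0].min().round() if len(b) else '')
E
```

```text
t: 5.3
ee_pos: [461.7, 111.9, 34.1]
tool_rot: [2.102, 2.213, 0.138]
force: [-1.1, -1.6, 24.4]
finger_gap: 54.2
gripper_force: 31.8
now [461.7 111.9  34.1] t 5.3 F [-1.1 -1.6 24.4] gap 54.2 shift [-0.4 -1.3  0.9] turn [0.2 0.  0. ]
scene 60 0   low  box 807.0
scene 70 1 [527. 527.] 172.0 low 355.0 box 806.0
scene 80 49 [539. 540.] 145.0 low -55.0 box 807.0
scene 90 84 [538. 540.] 143.0 low -55.0 box 806.0
scene 100 70 [538. 538.] 152.0 low -57.0 box 806.0
scene 110 61 [538. 538.] 165.0 low -58.0 box 549.0
scene 120 65 [537. 538.] 166.0 low -55.0 box 549.0
scene 130 98 [538. 549.] 120.0 low -57.0 box 549.0
scene 140 124 [535. 549.] 122.0 low 355.0 box 549.0
scene 150 2 [548. 549.] 127.0 low  box 549.0
top 60 8 [549. 549.] 97.0 low  box 549.0
top 70 7 [549. 549.] 97.0 low 354.0 box 549.0
top 80 79 [549. 549.] 98.0 low  box 549.0
top 90 68 [545. 549.] 132.0 low  box 549.0
top 100 53 [536. 549.] 121.0 low  box 549.0
top 110 64 [549. 549.] 122.0 low  box 549.0
top 120 63 [549. 549.] 120.0 low  box 549.0
top 130 57 [549. 549.] 120.0 low  box 549.0
top 140 48 [549. 549.] 119.0 low  box 549.0
top 150 3 [549. 549.] 119.0 low  box 549.0
```

```bash
python3 -m handwheel '[[0,0,0,0,0,0,0],[0,0,0,0,0,0,0],[0,0,0,0,0,0,0],[0,0,0,0,0,0,0],[0,0,0,0,0,0,0]]'
python3 - <<'E'
from h import *
goto((456.7,111.3,29),1,-2)
P=cloud(camera("top")).reshape(-1,3);P=P[np.isfinite(P[:,0])]
for a,b in((140,210),(10,70)):
  q=P[(P[:,2]>78)&(P[:,2]<95)&(abs(P[:,0]-458)<40)&(P[:,1]>a)&(P[:,1]<b)];print(len(q),np.median(q[:,2]),(q[:,0].min()+q[:,0].max())/2,q[:,1].min(),q[:,1].max())
E
```

```text
t: 5.9
ee_pos: [460.2, 112.0, 31.9]
tool_rot: [2.105, 2.215, 0.135]
force: [-0.5, 0.3, -0.2]
finger_gap: 88.0
gripper_force: 0.0
now [460.2 112.   31.9] t 5.9 F [-0.5  0.3 -0.2] gap 88.0 shift [-0.5 -3.9  2.4] turn [ 5.  -0.2  1.9]
  return _methods._mean(a, axis=axis, dtype=dtype,
  ret = ret.dtype.type(ret / rcount)
Traceback (most recent call last):
ValueError: zero-size array to reduction operation minimum which has no identity
```

```bash
python3 -m handwheel '[[0,-3,1,2,0,1,0],[0,-4,2.4,4,0,1.5,0],[0,-4,2.4,5,0,2,0],[0,-4,2.4,5,0,2,0],[0,-4,2.4,5,0,2,0]]'
python3 -c "
from h import *
goto((456.7,111.3,29),1,-2)"
```

```text
t: 6.45
ee_pos: [456.7, 111.8, 29.1]
tool_rot: [2.187, 2.223, 0.042]
force: [0.0, -0.8, -0.3]
finger_gap: 88.2
gripper_force: 0.0
now [456.7 111.8  29.1] t 6.5 F [ 0.  -0.8 -0.3] gap 88.2 shift [-0.5 -0.   0.1] turn [ 0.  -0.2 -0.1]
```

```bash
python3 -m handwheel '[[0,0,0,0,0,0,1],[0,0,0,0,0,0,1],[0,0,0,0,0,0,1],[0,0,0,0,0,0,1],[0,0,0,0,0,0,1],[0,0,0,0,0,0,1],[0,0,0,0,0,0,1],[0,0,0,0,0,0,1]]' 35; python3 -m handwheel '[[0,0.1,-2,0,0,0,1],[0,0.2,-5,0,0,0,1],[0,0.3,-8,0,0,0,1],[0,0.3,-8,0,0,0,1]]'
```

```text
t: 7.25
ee_pos: [458.1, 111.8, 29.7]
tool_rot: [2.186, 2.222, 0.045]
force: [6.3, 1.1, -0.1]
finger_gap: 51.8
gripper_force: 34.1
t: 7.65
ee_pos: [457.8, 111.8, 37.6]
tool_rot: [2.186, 2.222, 0.045]
force: [5.5, 0.7, -1.4]
finger_gap: 51.9
gripper_force: 34.1
```

Fully pressed (51.8 mm) and rising freely. Next I lift it clear.

```bash
python3 -m handwheel '[[0,0.5,-15,0,0,0,1],[0,1,-30,0,0,0,1],[0,1.6,-48,0,0,0,1],[0,2.3,-66,0,0,0,1],[0,3,-84,0,0,0,1],[0,3.6,-102,0,0,0,1],[0,4,-112,0,0,0,1],[0,4,-112,0,0,0,1],[0,4,-112,0,0,0,1]]'
python3 - <<'E'
from h import *
goto((485,-50,150),-87,0)
P=cloud(camera("scene")).reshape(-1,3);P=P[np.isfinite(P[:,0])]
q=P[(P[:,0]>400)&(P[:,0]<500)&(P[:,1]>30)&(P[:,1]<210)]
print(np.histogram(q[:,2],bins=np.arange(0,280,10))[0])
E
```

```text
t: 8.55
ee_pos: [456.3, 111.5, 148.4]
tool_rot: [2.188, 2.224, 0.04]
force: [0.9, -0.7, -2.1]
finger_gap: 51.4
gripper_force: 34.7
now [456.3 111.5 148.4] t 8.6 F [ 0.9 -0.7 -2.1] gap 51.4 shift [-161.9   26.1   -1.2] turn [ 1.4 -1.6 87.9]
[1257   95  274  179   81   20   18   27    0    0    0    0   45  101
   95   95   97  120  140  154 1401   36   11    5   65  331  166]
```

```bash
python3 -m handwheel '[[-50,0,-5,0,0,0,1],[-100,10,-5,0,0,8,1],[-150,20,-3,0,0,16,1],[-162,26,-2,1.4,-1.6,25,1],[-162,26,-2,1.4,-1.6,33,1],[-162,26,-2,1.4,-1.6,41,1],[-162,26,-2,1.4,-1.6,50,1],[-162,26,-2,1.4,-1.6,58,1],[-162,26,-2,1.4,-1.6,66,1],[-162,26,-2,1.4,-1.6,75,1],[-162,26,-2,1.4,-1.6,83,1],[-162,26,-2,1.4,-1.6,88,1]]'; python3 -m handwheel '[[0,0,0,0,0,0,1],[0,0,0,0,0,0,1]]'
python3 - <<'E'
from h import *
goto((485,-50,26),-87,0)
c=camera("scene");save(c,"s2.png")
P=cloud(c).reshape(-1,3);P=P[np.isfinite(P[:,0])]
q=P[(P[:,0]>380)&(P[:,0]<600)&(P[:,1]>-100)&(P[:,1]<5)]
print(np.histogram(q[:,2],bins=np.arange(0,280,10))[0])
E
```

```text
t: 9.8
ee_pos: [485.0, -50.0, 150.7]
tool_rot: [-3.14, -0.071, 0.001]
force: [-0.1, 0.2, -3.2]
finger_gap: 51.4
gripper_force: 34.6
t: 10.0
ee_pos: [485.2, -50.0, 151.1]
tool_rot: [-3.14, -0.084, -0.0]
force: [0.2, -0.1, -2.5]
finger_gap: 51.7
gripper_force: 34.6
now [485.2 -50.  151.1] t 10.0 F [ 0.2 -0.1 -2.5] gap 51.7 shift [ -0.2   0.  125.1] turn [-0.  -0.   0.1]
[2234    0    0    0    0    0    0    0    0    0    0    0   44  238
  234  225  230  157  165  173  996   44    0    0   24  113  141]
```

View pics/s2.png

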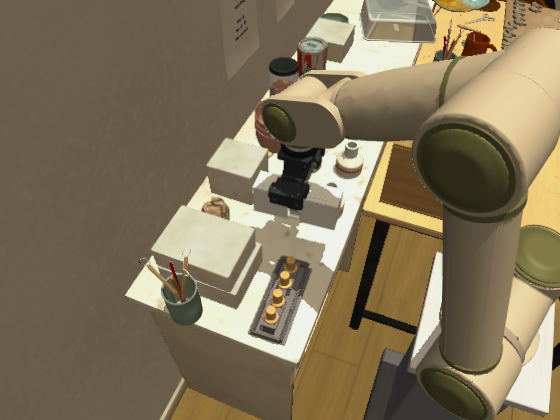

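The view shows four stoppers in the rack at (291,262) to (270,315) and the cover held level over free bench near (300,195). I'll lower it there.

```bash
python3 -m handwheel '[[0,0,25,0,0,0,1],[0,0,50,0,0,0,1],[0,0,75,0,0,0,1],[0,0,95,0,0,0,1],[0,0,108,0,0,0,1],[0,0,116,0,0,0,1],[0,0,121,0,0,0,1],[0,0,124,0,0,0,1],[0,0,125,0,0,0,1],[0,0,125,0,0,0,1]]'
```

```text
t: 11.05
ee_pos: [485.8, -50.2, 27.1]
tool_rot: [3.14, 0.08, 0.003]
force: [0.2, 0.7, -1.5]
finger_gap: 51.4
gripper_force: 34.7
```

```bash
python3 -m handwheel '[[0,0,1,0,0,0,1],[0,0,1.5,0,0,0,1],[0,0,1.5,0,0,0,1],[0,0,1.5,0,0,0,0.2],[0,0,1.5,0,0,0,0],[0,0,1.5,0,0,0,0],[0,0,1.5,0,0,0,0],[0,0,1.5,0,0,0,0]]';  python3 -m handwheel '[[0,0,-10,0,0,0,0],[0,0,-30,0,0,0,0],[0,0,-60,0,0,0,0],[0,0,-100,0,0,0,0],[0,0,-150,0,0,0,0],[0,0,-190,0,0,0,0],[0,0,-190,0,0,0,0]]'
python3 - <<'E'
from h import *
for n in("top","scene"):
    c=camera(n);np.savez(n+"1.npz",**c);save(c,n+"1.png")
    P=cloud(c);hsv=cv2.cvtColor(c["frame"],cv2.COLOR_RGB2HSV)
    Q=P.reshape(-1,3);f=np.isfinite(Q[:,0])
    q=Q[f&(Q[:,2]>72)&(Q[:,2]<95)&(abs(Q[:,0]-485)<110)&(abs(Q[:,1]+50)<60)]
    if len(q)>20: print(n,"cover",len(q),cv2.minAreaRect(q[:,:2].astype(np.float32)))
    m=f&(Q[:,2]>58)&(Q[:,2]<85)&(abs(Q[:,0]-458)<40)&(Q[:,1]>0)&(Q[:,1]<220)
    q=Q[m];
    img=m.reshape(420,560).astype(np.uint8);nn,lab,st,ce=cv2.connectedComponentsWithStats(img)
    for i in range(1,nn):
        if st[i,4]>5:
            g=P[lab==i];print(n,st[i,4],g.mean(0).round(1),((g.max(0)+g.min(0))/2).round(1),ce[i].round())
E
```

```text
t: 11.85
ee_pos: [485.5, -50.1, 25.1]
tool_rot: [-3.141, -0.08, -0.002]
force: [-0.6, -0.5, 1.0]
finger_gap: 88.0
gripper_force: 0.0
t: 12.55
ee_pos: [487.2, -50.6, 221.0]
tool_rot: [3.137, 0.08, 0.017]
force: [0.4, -0.1, -0.6]
finger_gap: 88.1
gripper_force: 0.0
top cover 293 ((443.53326416015625, -53.60410690307617), (106.7098617553711, 45.836875915527344), 10.697578430175781)
top 73 [454.4 175.6  72.9] [454.6 176.8  68.5] [169. 255.]
top 49 [457.5 135.9  74.7] [457.3 136.6  75.7] [185. 254.]
scene cover 1605 ((486.6126708984375, -50.57851028442383), (190.0809783935547, 57.93251419067383), 4.082212924957275)
scene 94 [461.3  48.2  71.6] [462.   45.5  68.7] [290. 261.]
scene 97 [459.1  90.   71.4] [459.6  87.2  68.8] [284. 276.]
scene 102 [457.1 137.8  72. ] [457.6 136.1  68.8] [277. 294.]
scene 109 [454.2 180.   71.5] [455.8 178.4  68.5] [270. 311.]
```

```bash
python3 -c "
from h import *
goto((455,177.9,130),-124)"
```

```text
now [485.3 -50.1 215.9] t 12.7 F [-0.7 -0.1 -0.8] gap 88.1 shift [ -18.9 -229.3   85.7] turn [-0.  -0.2 36.9]
```

```bash
python3 -m handwheel '[[-5,-50,5,0,0,8,0.4],[-9,-100,10,0,0,16,0.4],[-13,-150,20,0,0,24,0.4],[-17,-200,40,0,0,32,0.4],[-19,-229,60,0,0,37,0.4],[-19,-229,85,0,0,37,0.4],[-19,-229,85,0,0,37,0.4],[-19,-229,85,0,0,37,0.4]]'
python3 - <<'E'
from h import *
goto((455,177.9,46),-124)
c=camera("wrist");P=cloud(c);f=np.isfinite(P[...,0])
m=f&(P[...,2]>69)&(P[...,2]<80)&(abs(P[...,0]-458)<30)&(P[...,1]>20)&(P[...,1]<200)
nn,lab,st,ce=cv2.connectedComponentsWithStats(m.astype(np.uint8))
for i in range(1,nn):
    if st[i,4]>40: g=P[lab==i];print(st[i,4],((g.max(0)+g.min(0))/2).round(1),np.ptp(g,0).round(),g.mean(0).round(1))
E
```

```text
t: 13.45
ee_pos: [454.6, 177.1, 130.0]
tool_rot: [3.003, -0.92, -0.001]
force: [0.2, -0.4, -0.1]
finger_gap: 53.0
gripper_force: 0.0
now [454.6 177.1 130. ] t 13.4 F [ 0.2 -0.4 -0.1] gap 53.0 shift [-0.1 -0.9 84. ] turn [ 0.   0.  -0.1]
887 [462.   45.7  72.8] [22. 21.  8.] [462.6  46.5  73.7]
830 [459.7  87.4  72.6] [22. 22.  7.] [460.5  88.   73.8]
774 [458.  135.2  72.7] [21. 21.  7.] [458.5 135.3  73.7]
716 [456.1 177.4  72.6] [21. 21.  7.] [456.5 176.7  73.7]
```

```bash
python3 -m handwheel '[[1,-0.8,25,0,0,0,0.4],[1,-0.8,50,0,0,0,0.4],[1,-0.8,68,0,0,0,0.4],[1,-0.8,78,0,0,0,0.4],[1,-0.8,84,0,0,0,0.4],[1,-0.8,84,0,0,0,0.4],[1,-0.8,84,0,0,0,1],[1,-0.8,84,0,0,0,1],[1,-0.8,84,0,0,0,1],[1,-0.8,84,0,0,0,1],[1,-0.8,84,0,0,0,1]]' 15;  python3 -m handwheel '[[0,0,-20,0,0,0,1],[0,0,-50,0,0,0,1],[0,0,-90,0,0,0,1],[0,0,-130,0,0,0,1],[0,0,-155,0,0,0,1],[0,0,-155,0,0,0,1]]'
python3 - <<'E'
from h import *
goto((441,-184,190),-90)
c=camera("top");P=cloud(c).reshape(-1,3);P=P[np.isfinite(P[:,0])]
for b in((440,-184),(435,-351),(549,-327)):
    q=P[(np.hypot(P[:,0]-b[0],P[:,1]-b[1])<32)&(P[:,2]>88)&(P[:,2]<104)];print(b,len(q),np.ptp(q,0).round(),((q.max(0)+q.min(0))/2).round(1))
E
```

```text
t: 14.6
ee_pos: [456.4, 177.8, 46.4]
tool_rot: [-3.003, 0.92, -0.003]
force: [0.2, 0.1, 1.7]
finger_gap: 20.9
gripper_force: 15.0
t: 15.2
ee_pos: [457.4, 178.0, 204.4]
tool_rot: [-3.001, 0.92, -0.011]
force: [0.6, -0.4, 0.0]
finger_gap: 20.6
gripper_force: 15.0
now [457.4 178.  204.4] t 15.2 F [ 0.6 -0.4  0. ] gap 20.6 shift [189.2 309.1  14. ] turn [ -0.2  -0.4 -34.1]
(440, -184) 99 [34. 34. 14.] [ 440.2 -184.3   94.9]
(435, -351) 107 [37. 34. 13.] [ 435.8 -351.2   95.1]
(549, -327) 101 [36. 36. 15.] [ 548.2 -327.4   95.5]
```

```bash
python3 -m handwheel '[[25,40,0,0,0,-5,1],[50,80,0,0,0,-12,1],[75,122,0,0,0,-18,1],[100,164,0,0,0,-25,1],[126,206,0,0,0,-34,1],[151,248,0,0,0,-34,1],[175,288,0,0,0,-34,1],[189,309,10,0,0,-34,1],[189,309,14,0,0,-34,1],[189,309,14,0,0,-34,1],[189,309,14,0,0,-34,1]]'
python3 - <<'E'
from h import *
goto((440.8,-184,150),-90)
c=camera("wrist");save(c,"w2.png");P=cloud(c).reshape(-1,3);P=P[np.isfinite(P[:,0])]
for b in((440,-184),(435,-351),(549,-327)):
  for z0,z1 in((90,102),(20,60)):
    q=P[(np.hypot(P[:,0]-b[0],P[:,1]-b[1])<(26 if z0>80 else 60))&(P[:,2]>z0)&(P[:,2]<z1)]
    if len(q): print(b,len(q),np.ptp(q,0).round(),((q.max(0)+q.min(0))/2).round(1))
E
```

```text
t: 16.35
ee_pos: [439.2, -183.0, 186.6]
tool_rot: [-3.141, 0.001, -0.0]
force: [-0.1, -0.3, 0.2]
finger_gap: 20.8
gripper_force: 15.0
now [ 439.2 -183.   186.6] t 16.4 F [-0.1 -0.3  0.2] gap 20.8 shift [ 1.6  1.1 36.6] turn [-0.1 -0.  -0. ]
(440, -184) 739 [32. 36.  8.] [ 443.9 -184.    94.3]
(440, -184) 3116 [71. 74. 38.] [ 444.6 -184.6   40.8]
(435, -351) 979 [36. 37.  8.] [ 436.6 -352.1   94.1]
(435, -351) 3610 [76. 75. 40.] [ 437.3 -351.1   40. ]
(549, -327) 1264 [36. 38.  8.] [ 549.8 -327.7   94.2]
(549, -327) 4893 [97. 86. 40.] [ 560.3 -332.4   40. ]
```

View pics/w2.png

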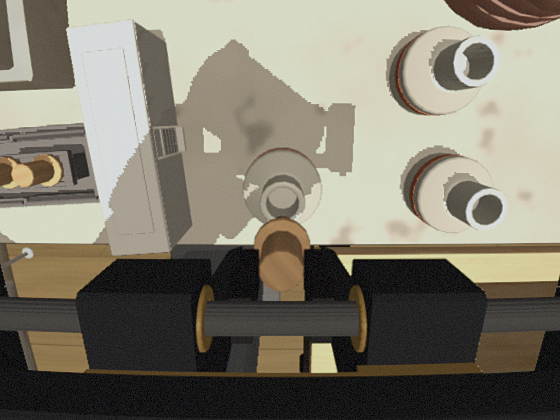

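The stopper hangs straight at (282,250). Bottle A's mouth is at (282,195), and B and C are at (485,205) and (475,60). Next I insert it.

```bash
python3 -m handwheel '[[2,1.2,20,0,0,0,1],[2,1.2,38,0,0,0,1],[2,1.2,44,0,0,0,1],[2,1.2,44,0,0,0,1],[2,1.2,52,0,0,0,1],[2,1.2,60,0,0,0,1],[2,1.2,67,0,0,0,1],[2,1.2,73,0,0,0,1],[2,1.2,77,0,0,0,1],[2,1.2,79,0,0,0,1],[2,1.2,80,0,0,0,1],[2,1.2,80,0,0,0,1]]'
```

```text
t: 17.6
ee_pos: [441.5, -185.2, 107.2]
tool_rot: [-3.142, 0.002, -0.002]
force: [0.6, 0.8, -0.8]
finger_gap: 20.8
gripper_force: 15.0
```

```bash
python3 -m handwheel '[[0,0,1,0,0,0,1],[0,0,2,0,0,0,1],[0,0,2,0,0,0,1]]';python3 -m handwheel '[[0,0,0,0,0,0,0.5],[0,0,0,0,0,0,0.4],[0,0,0,0,0,0,0.4],[0,0,-10,0,0,0,0.4],[0,0,-40,0,0,0,0.4],[0,0,-80,0,0,0,0.4],[0,0,-100,0,0,0,0.4],[0,0,-100,0,0,0,0.4]]'
python3 - <<'E'
from h import *
goto((458,135.3,200),-124)
P=cloud(camera("top")).reshape(-1,3);P=P[np.isfinite(P[:,0])]
q=P[(np.hypot(P[:,0]-441,P[:,1]+184)<26)&(P[:,2]>110)&(P[:,2]<150)];print(len(q),np.median(q,0).round(1),q.max(0).round(1))
E
```

```text
t: 17.9
ee_pos: [442.0, -185.5, 106.2]
tool_rot: [3.141, -0.002, 0.005]
force: [-1.1, 2.6, 8.6]
finger_gap: 20.7
gripper_force: 15.0
t: 18.7
ee_pos: [442.4, -186.0, 208.4]
tool_rot: [3.138, -0.002, 0.01]
force: [-0.1, -0.3, -0.3]
finger_gap: 52.9
gripper_force: 0.0
now [ 442.4 -186.   208.4] t 18.7 F [-0.1 -0.3 -0.3] gap 52.9 shift [  15.1 -321.3    7.3] turn [ 0.1 -0.4 33.9]
11 [ 431.  -185.4  124. ] [ 433.4 -180.2  135.4]
```

```bash
python3 -m handwheel '[[2,-46,0,0,0,5,0.4],[5,-95,0,0,0,12,0.4],[7,-144,0,0,0,18,0.4],[9,-190,0,0,0,25,0.4],[11,-236,0,0,0,34,0.4],[13,-280,10,0,0,34,0.4],[15,-321,40,0,0,34,0.4],[15,-321,77,0,0,34,0.4],[15,-321,77,0,0,34,0.4],[15,-321,77,0,0,34,0.4],[15,-321,77,0,0,34,0.4]]'
python3 -c "
from h import *
goto((458,135.3,46),-124)"
```

```text
t: 19.85
ee_pos: [457.8, 135.0, 129.6]
tool_rot: [-3.002, 0.922, -0.005]
force: [-0.8, 0.0, 0.5]
finger_gap: 53.0
gripper_force: 0.0
now [457.8 135.  129.6] t 19.9 F [-0.8  0.   0.5] gap 53.0 shift [-0.3 -0.2 83.6] turn [-0.1 -0.2 -0.2]
```

```bash
python3 -m handwheel '[[0,0,25,0,0,0,0.4],[0,0,50,0,0,0,0.4],[0,0,68,0,0,0,0.4],[0,0,78,0,0,0,0.4],[0,0,83.5,0,0,0,0.4],[0,0,83.5,0,0,0,0.4],[0,0,83.5,0,0,0,1],[0,0,83.5,0,0,0,1],[0,0,83.5,0,0,0,1],[0,0,83.5,0,0,0,1],[0,0,83.5,0,0,0,1]]' 15;  python3 -m handwheel '[[0,0,-20,0,0,0,1],[0,0,-50,0,0,0,1],[0,0,-90,0,0,0,1],[0,0,-130,0,0,0,1],[0,0,-155,0,0,0,1],[0,0,-155,0,0,0,1]]'
python3 - <<'E'
from h import *
goto((549.5,-327.5,190),-90)
c=camera("top");P=cloud(c).reshape(-1,3);P=P[np.isfinite(P[:,0])]
for b in((440,-184),(435,-351),(549,-327)):
    q=P[(np.hypot(P[:,0]-b[0],P[:,1]-b[1])<32)&(P[:,2]>88)&(P[:,2]<104)];print(b,len(q),np.ptp(q,0).round(),((q.max(0)+q.min(0))/2).round(1))
q=P[(np.hypot(P[:,0]-441,P[:,1]+184)<26)&(P[:,2]>120)&(P[:,2]<150)];print(len(q),np.median(q,0).round(1),q.max(0).round(1))
E
```

```text
t: 20.95
ee_pos: [457.3, 135.7, 44.9]
tool_rot: [-3.003, 0.921, -0.003]
force: [-0.2, 0.1, 1.1]
finger_gap: 21.0
gripper_force: 15.0
t: 21.55
ee_pos: [458.2, 135.8, 202.8]
tool_rot: [-3.001, 0.92, -0.012]
force: [0.5, -0.5, 0.5]
finger_gap: 21.2
gripper_force: 15.0
now [458.2 135.8 202.8] t 21.6 F [ 0.5 -0.5  0.5] gap 21.2 shift [335.1 332.6  13.4] turn [ -0.1  -0.4 -34.1]
(440, -184) 81 [32. 34. 14.] [ 440.8 -184.2   96.7]
(435, -351) 106 [37. 35. 14.] [ 435.8 -351.2   95.7]
(549, -327) 105 [37. 37. 14.] [ 547.8 -327.4   95.1]
61 [ 439.6 -185.4  134.8] [ 447.3 -175.8  140.4]
```

```bash
python3 -m handwheel '[[33,33,0,0,0,-4,1],[67,66,0,0,0,-10,1],[100,100,0,0,0,-16,1],[134,133,0,0,0,-22,1],[167,166,0,0,0,-28,1],[201,200,0,0,0,-34,1],[234,233,0,0,0,-34,1],[268,266,0,0,0,-34,1],[301,300,0,0,0,-34,1],[335,333,13,0,0,-34,1],[335,333,13,0,0,-34,1],[335,333,13,0,0,-34,1]]'
python3 - <<'E'
from h import *
goto((549.5,-327.5,105),-90)
c=camera("wrist");P=cloud(c).reshape(-1,3);P=P[np.isfinite(P[:,0])]
for b in((440,-184),(435,-351),(549,-327)):
    q=P[(np.hypot(P[:,0]-b[0],P[:,1]-b[1])<26)&(P[:,2]>90)&(P[:,2]<102)]
    if len(q): print(b,len(q),q[:,:2].min(0).round(1),q[:,:2].max(0).round(1),((q.max(0)+q.min(0))/2).round(1))
E
```

```text
t: 22.8
ee_pos: [547.0, -327.9, 184.1]
tool_rot: [-3.139, 0.004, 0.003]
force: [0.2, 0.2, 1.3]
finger_gap: 21.0
gripper_force: 15.0
now [ 547.  -327.9  184.1] t 22.8 F [0.2 0.2 1.3] gap 21.0 shift [ 2.7 -0.2 79.1] turn [-0.2  0.1 -0.2]
(435, -351) 134 [ 418.9 -356.8] [ 428.2 -336.9] [ 423.6 -346.9   94.1]
(549, -327) 746 [ 536.7 -345.8] [ 568.6 -310.1] [ 552.7 -328.    94.2]
```

```bash
python3 -m handwheel '[[2.2,0,20,0,0,0,1],[2.2,0,36,0,0,0,1],[2.2,0,43,0,0,0,1],[2.2,0,43,0,0,0,1],[2.2,0,50,0,0,0,1],[2.2,0,58,0,0,0,1],[2.2,0,65,0,0,0,1],[2.2,0,71,0,0,0,1],[2.2,0,76,0,0,0,1],[2.2,0,79,0,0,0,1],[2.2,0,81,0,0,0,1],[2.2,0,81,0,0,0,1]]'
```

```text
t: 24.05
ee_pos: [550.0, -327.9, 105.7]
tool_rot: [-3.142, 0.002, -0.002]
force: [-0.9, -0.2, -1.0]
finger_gap: 21.2
gripper_force: 15.0
```

```bash
python3 -m handwheel '[[0,0,1,0,0,0,1],[0,0,2,0,0,0,1],[0,0,2,0,0,0,1]]'
```

```text
t: 24.35
ee_pos: [550.4, -328.0, 104.8]
tool_rot: [3.141, -0.002, 0.004]
force: [-1.5, 0.8, 5.0]
finger_gap: 21.0
gripper_force: 15.0
```

Seated (5 N contact). Release and fetch the third stopper, from (459.9, 87.6).

```bash
python3 -m handwheel '[[0,0,0,0,0,0,0.5],[0,0,0,0,0,0,0.4],[0,0,0,0,0,0,0.4],[0,0,-10,0,0,0,0.4],[0,0,-40,0,0,0,0.4],[0,0,-80,0,0,0,0.4],[0,0,-100,0,0,0,0.4],[0,0,-100,0,0,0,0.4]]' | tail -2
python3 -c "
from h import *
goto((459.9,87.6,205),-124)"
```

```text
finger_gap: 52.9
gripper_force: 0.0
now [ 550.8 -328.6  207.8] t 25.1 F [ 0.2  0.2 -0.2] gap 52.9 shift [-9.150e+01 -4.161e+02  4.000e-01] turn [ 0.1 -0.4 33.9]
```

```bash
python3 -m handwheel '[[-10,-46,0,0,0,4,0.4],[-20,-92,0,0,0,8,0.4],[-30,-138,0,0,0,13,0.4],[-40,-184,0,0,0,18,0.4],[-50,-230,0,0,0,24,0.4],[-60,-276,0,0,0,29,0.4],[-71,-322,0,0,0,34,0.4],[-81,-369,0,0,0,34,0.4],[-91.5,-416,10,0,0,34,0.4],[-91.5,-416,50,0,0,34,0.4],[-91.5,-416,75,0,0,34,0.4],[-91.5,-416,75,0,0,34,0.4]]' >/dev/null
python3 -m handwheel '[[0,0,0,0,0,0,0.4]]' >/dev/null
python3 -c "
from h import *
goto((459.9,87.6,46),-124)"
```

```text
now [459.1  88.1 128.9] t 26.4 F [-0.4  0.2 -0. ] gap 52.9 shift [ 0.9  0.  82.9] turn [-0.  -0.  -0.1]
```

```bash
python3 -m handwheel '[[0.8,0,25,0,0,0,0.4],[0.8,0,50,0,0,0,0.4],[0.8,0,68,0,0,0,0.4],[0.8,0,78,0,0,0,0.4],[0.8,0,83,0,0,0,0.4],[0.8,0,83,0,0,0,0.4],[0.8,0,83,0,0,0,1],[0.8,0,83,0,0,0,1],[0.8,0,83,0,0,0,1],[0.8,0,83,0,0,0,1],[0.8,0,83,0,0,0,1]]' 15;  python3 -m handwheel '[[0,0,-20,0,0,0,1],[0,0,-50,0,0,0,1],[0,0,-90,0,0,0,1],[0,0,-130,0,0,0,1],[0,0,-155,0,0,0,1],[0,0,-155,0,0,0,1]]'
python3 - <<'E'
from h import *
c=camera("top");P=cloud(c).reshape(-1,3);P=P[np.isfinite(P[:,0])]
for b in((440,-184),(435,-351),(549,-327)):
  for z0,z1 in((88,104),(120,150)):
    q=P[(np.hypot(P[:,0]-b[0],P[:,1]-b[1])<32)&(P[:,2]>z0)&(P[:,2]<z1)]
    if len(q): print(b,len(q),np.ptp(q,0).round(),((q.max(0)+q.min(0))/2).round(1),np.median(q[:,2]))
goto((436.2,-351.5,190),-90)
E
```

```text
t: 27.55
ee_pos: [460.1, 87.8, 45.9]
tool_rot: [-3.003, 0.921, -0.003]
force: [-0.3, 0.5, 2.6]
finger_gap: 20.9
gripper_force: 15.0
t: 28.15
ee_pos: [461.0, 87.8, 203.8]
tool_rot: [-3.002, 0.92, -0.012]
force: [-0.7, -0.8, -1.2]
finger_gap: 21.1
gripper_force: 15.0
(440, -184) 77 [32. 34. 15.] [ 440.8 -184.5   96.3] 98.64085474356486
(440, -184) 61 [17. 19. 15.] [ 439.2 -185.6  132.2] 134.95455087635915
(435, -351) 106 [37. 36. 14.] [ 435.7 -351.7   96. ] 96.72635102996821
(549, -327) 80 [36. 37. 15.] [ 547.8 -327.    96.3] 97.74961406716814
(549, -327) 77 [22. 20. 18.] [ 547.8 -326.6  129.5] 134.17215991366575
now [460.1  87.8 201.5] t 28.2 F [-0.2 -0.6 -1.3] gap 21.2 shift [226.4 377.3  11.5] turn [ -0.1  -0.2 -34.1]
```

```bash
python3 -m handwheel '[[23,38,0,0,0,-4,1],[46,76,0,0,0,-10,1],[70,116,0,0,0,-16,1],[93,155,0,0,0,-22,1],[117,195,0,0,0,-28,1],[140,233,0,0,0,-34,1],[163,272,0,0,0,-34,1],[187,311,0,0,0,-34,1],[210,350,0,0,0,-34,1],[226.5,377,11,0,0,-34,1],[226.5,377,11,0,0,-34,1],[226.5,377,11,0,0,-34,1]]' >/dev/null
python3 - <<'E'
from h import *
c=camera("wrist");P=cloud(c).reshape(-1,3);P=P[np.isfinite(P[:,0])]
q=P[(np.hypot(P[:,0]-435,P[:,1]+351)<26)&(P[:,2]>90)&(P[:,2]<102)]
if len(q): print(len(q),q[:,:2].min(0).round(1),q[:,:2].max(0).round(1))
goto((436.2,-351.5,106),-90)
E
```

```text
700 [ 423.8 -369.8] [ 455.1 -334.4]
now [ 435.8 -350.4  188.5] t 29.4 F [0.7 0.4 0.5] gap 21.0 shift [ 0.4  1.3 82.5] turn [-0.1 -0.  -0.1]
```

```bash
python3 -m handwheel '[[0.6,1.4,20,0,0,0,1],[0.6,1.4,39,0,0,0,1],[0.6,1.4,46,0,0,0,1],[0.6,1.4,46,0,0,0,1],[0.6,1.4,53,0,0,0,1],[0.6,1.4,61,0,0,0,1],[0.6,1.4,68,0,0,0,1],[0.6,1.4,74,0,0,0,1],[0.6,1.4,79,0,0,0,1],[0.6,1.4,82,0,0,0,1],[0.6,1.4,83.5,0,0,0,1],[0.6,1.4,83.5,0,0,0,1]]'
```

```text
t: 30.65
ee_pos: [436.8, -352.8, 106.2]
tool_rot: [3.141, -0.002, 0.002]
force: [0.3, 0.6, -0.2]
finger_gap: 20.7
gripper_force: 15.0
```

```bash
python3 -m handwheel '[[0,0,1,0,0,0,1],[0,0,1.5,0,0,0,1],[0,0,1.5,0,0,0,1]]' | sed -n 2,4p; python3 -m handwheel '[[0,0,0,0,0,0,0.5],[0,0,0,0,0,0,0.4],[0,0,0,0,0,0,0.4],[0,0,-10,0,0,0,0.4],[0,0,-40,0,0,0,0.4],[0,0,-80,0,0,0,0.4],[0,0,-110,0,0,0,0.4],[0,0,-110,0,0,0,0.4],[0,0,-110,0,0,0,0]]' | tail -2
python3 - <<'E'
from h import *
for n in("top","scene"):
  c=camera(n);save(c,n+"2.png");P=cloud(c).reshape(-1,3);P=P[np.isfinite(P[:,0])]
  for b in((440,-184),(435,-351),(549,-327)):
   for z0,z1 in((88,104),(120,150)):
    q=P[(np.hypot(P[:,0]-b[0],P[:,1]-b[1])<32)&(P[:,2]>z0)&(P[:,2]<z1)]
    if len(q): print(n,b,len(q),np.ptp(q,0).round(),((q.max(0)+q.min(0))/2).round(1),np.median(q[:,2]))
  q=P[(P[:,2]>72)&(P[:,2]<95)&(abs(P[:,0]-485)<110)&(abs(P[:,1]+50)<60)]
  print(n,"cover",len(q),cv2.minAreaRect(q[:,:2].astype(np.float32)))
goto((486,-50.5,160),-87)
E
```

```text
ee_pos: [437.0, -353.0, 105.8]
tool_rot: [3.14, -0.002, 0.004]
force: [-1.4, 2.2, 6.9]
finger_gap: 58.6
gripper_force: 0.0
top (440, -184) 80 [34. 34. 15.] [ 440.  -184.3   96. ] 99.72760166567744
top (440, -184) 61 [17. 19. 17.] [ 439.1 -185.6  132.3] 135.46582484241117
top (549, -327) 79 [36. 37. 16.] [ 548.  -327.    95.9] 98.91991453459323
top (549, -327) 77 [21. 21. 19.] [ 548.  -326.7  129.8] 134.5396780425563
top cover 1663 ((485.2166748046875, -50.29785919189453), (188.5878448486328, 54.17347717285156), 4.303125858306885)
scene (440, -184) 108 [36. 32. 16.] [ 441.5 -180.5   96. ] 97.2367803935474
scene (440, -184) 81 [22. 22. 19.] [ 441.6 -186.3  129.8] 133.5412340461289
scene (435, -351) 93 [36. 32. 16.] [ 435.9 -346.9   96.1] 97.68283838797187
scene (435, -351) 66 [21. 24. 17.] [ 435.8 -352.5  129.2] 131.96067221636605
scene (549, -327) 88 [34. 35. 16.] [ 549.6 -323.9   96. ] 97.7829060047653
scene (549, -327) 64 [21. 23. 19.] [ 549.7 -325.6  129.5] 131.99698183134666
scene cover 1608 ((486.5649108886719, -50.80379104614258), (190.46343994140625, 58.483642578125), 3.9964778423309326)
now [ 436.2 -352.4  213.7] t 31.9 F [ 0.1 -0.4  1.2] gap 67.0 shift [  49.3 -301.9   54.1] turn [-0.1 -0.  -3.1]
```

View pics/top2.png

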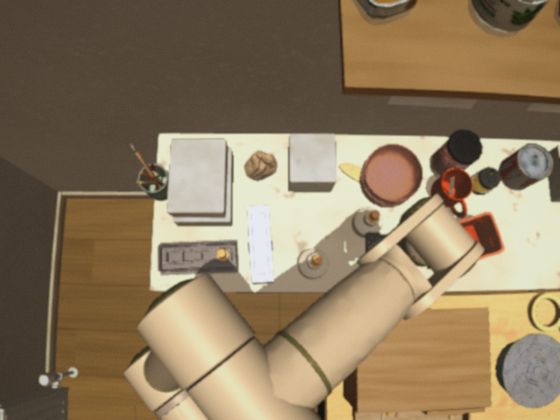

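All three bottles are stoppered (A at (315,260), C at (372,217)) and one spare is left at (222,254). The cover is at (260,244), untouched. I'll fetch it now.

```bash
python3 -m handwheel '[[8,-50,0,0,0,0,0],[16,-100,0,0,0,0,0],[24,-150,0,0,0,0,0],[32,-200,0,0,0,0,0],[41,-250,0,0,0,-2,0],[49,-302,0,-2,0,-2.3,0],[49,-302,30,-2,0,-2.3,0],[49,-302,54,-2,0,-2.3,0],[49,-302,54,-2,0,-2.3,0],[49,-302,54,-2,0,-2.3,0]]' >/dev/null
python3 - <<'E'
from h import *
c=camera("wrist");P=cloud(c).reshape(-1,3);P=P[np.isfinite(P[:,0])]
q=P[(P[:,2]>76)&(P[:,2]<90)&(abs(P[:,0]-485)<110)&(abs(P[:,1]+50)<50)];print(len(q),cv2.minAreaRect(q[:,:2].astype(np.float32)),np.percentile(q,[0,1,99,100],axis=0).round(1))
goto((486,-51.2,25.7),-87.7,-2)
E
```

```text
15386 ((493.18707275390625, -49.93435287475586), (174.78211975097656, 53.602359771728516), 4.3781280517578125) [[406.5 -82.7  77.6]
 [409.8 -78.8  78.8]
 [578.8 -20.1  83.1]
 [581.7 -17.2  84.4]]
now [486.4 -51.3 161.5] t 33.0 F [-0.8 -0.3  0.8] gap 88.2 shift [ -0.6  -4.9 135.7] turn [ 0.  -0.1 -0.1]
```

```bash
python3 -m handwheel '[[-1,-1,25,0,0,0,0],[-1,-2,55,0,0,0,0],[-1,-3,85,0,0,0,0],[-1,-4,108,0,0,0,0],[-1,-4.5,122,0,0,0,0],[-1,-4.8,131,0,0,0,0],[-1,-4.9,135.5,0,0,0,0],[-1,-4.9,135.5,0,0,0,0]]' ; python3 -m handwheel '[[0,0,0,0,0,0,1],[0,0,0,0,0,0,1],[0,0,0,0,0,0,1],[0,0,0,0,0,0,1],[0,0,0,0,0,0,1],[0,0,0,0,0,0,1],[0,0,0,0,0,0,1],[0,0,0,0,0,0,1]]' 35
```

```text
t: 33.8
ee_pos: [485.5, -51.0, 25.5]
tool_rot: [3.106, 0.059, 0.003]
force: [0.0, 1.1, 0.6]
finger_gap: 88.2
gripper_force: 0.0
t: 34.6
ee_pos: [485.4, -50.8, 25.4]
tool_rot: [3.106, 0.06, 0.003]
force: [-0.9, -2.3, 4.4]
finger_gap: 52.1
gripper_force: 34.3
```

```bash
python3 -m handwheel '[[0,0.4,-12,0,0,0,1],[0,1.2,-35,0,0,0,1],[0,2.2,-65,0,0,0,1],[0,3.2,-95,0,0,0,1],[0,4,-120,0,0,0,1],[0,4.4,-130,0,0,0,1],[0,4.4,-130,0,0,0,1],[0,4.4,-130,0,0,0,1]]'
python3 -c "
from h import *
goto((457.5,111.8,158),1,-2)"
```

```text
t: 35.4
ee_pos: [484.5, -50.3, 154.1]
tool_rot: [3.107, 0.06, -0.001]
force: [0.2, 0.4, -2.8]
finger_gap: 51.7
gripper_force: 34.3
now [484.5 -50.3 154.1] t 35.4 F [ 0.2  0.4 -2.8] gap 51.7 shift [ -20.7 -162.8   -9.4] turn [ -0.1   3.1 -88.7]
```

```bash
python3 -m handwheel '[[0,0,-5,0,0.3,-8,1],[0,0,-5,0,0.6,-16.3,1],[0,0,-5,0,0.9,-24.5,1],[0,0,-5,0,1.2,-33,1],[0,0,-5,0,1.5,-41,1],[-5,0,-5,0,1.8,-49.5,1],[-10,0,-5,0,2.1,-58,1],[-15,-20,-5,0,2.4,-66,1],[-20,-60,-6,0,2.7,-74.5,1],[-20.7,-105,-7,0,3,-83,1],[-20.7,-150,-9,0,3.1,-88.7,1],[-20.7,-163,-9.4,0,3.1,-88.7,1]]' >/dev/null;  python3 -m handwheel '[[0,0,0,0,0,0,1],[0,0,0,0,0,0,1]]' >/dev/null
python3 - <<'E'
from h import *
goto((457.7,111.8,158),1,-2)
for n in("top","scene"):
  c=camera(n);save(c,n+"3.png");P=cloud(c).reshape(-1,3);P=P[np.isfinite(P[:,0])]
  q=P[(P[:,2]>195)&(P[:,2]<221)&(abs(P[:,0]-458)<32)&(abs(P[:,1]-112)<105)]
  if len(q):
    print(n,len(q),np.percentile(q[:,1],[0.5,99.5]).round(1))
    for a,b in((15,40),(40,65),(150,175),(175,205)):
      g=q[(q[:,1]>a)&(q[:,1]<b)]
      if len(g): print(a,len(g),np.percentile(g[:,0],[1,99]).round(1),np.median(g[:,2]).round(1))
  q=P[(P[:,2]>110)&(P[:,2]<180)&(abs(P[:,0]-458)<32)&(abs(P[:,1]-112)<105)]
  if len(q): print("low z",np.percentile(q[:,2],[0,1,2]).round(1))
E
```

```text
now [457.9 111.1 158.1] t 36.8 F [-0.  -0.3 -2.5] gap 52.0 shift [ 0.7 -0.2  0.1] turn [-0.   0.  -0.1]
top 688 [ 16.3 199.2]
15 287 [433.7 485.2] 213.7
40 275 [432.2 483. ] 215.0
150 1 [427.9 427.9] 218.5
175 20 [426.  428.6] 213.2
low z [134.1 134.8 135.6]
scene 1588 [ 89.3 206.8]
150 360 [427.  480.3] 214.9
175 469 [426.2 479. ] 213.9
low z [132.6 134.4 135.1]
```

View pics/scene3.png

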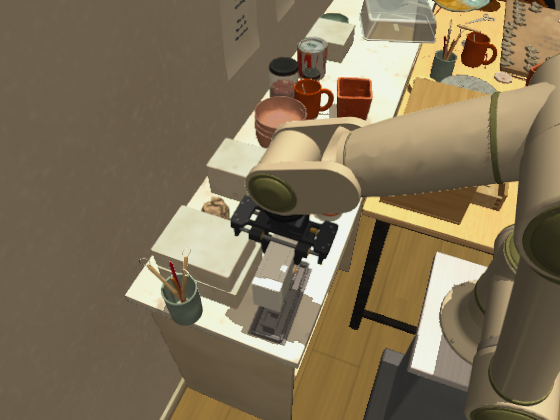

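The scene view shows the cover held level right above the caddy, lined up with it. I'll lower it to just above the rim.

```bash
python3 -m handwheel '[[0.5,0,25,0,0,0,1],[0.5,-1,50,0,0,0,1],[0.5,-2,72,0,0,0,1],[0.5,-2.6,90,0,0,0,1],[0.5,-3,100,0,0,0,1],[0.5,-3,102,0,0,0,1],[0.5,-3,102,0,0,0,1]]'
python3 - <<'E'
from h import *
goto((458.3,111.8,29.5),1,-2)
c=camera("scene");cv2.imwrite("pics/s4.png",cv2.resize(c["frame"][235:355,225:345,::-1],None,fx=5,fy=5,interpolation=cv2.INTER_CUBIC))
E
```

```text
t: 37.6
ee_pos: [459.1, 111.9, 57.2]
tool_rot: [2.186, 2.221, 0.04]
force: [-0.3, 0.6, -2.0]
finger_gap: 52.0
gripper_force: 34.3
now [459.1 111.9  57.2] t 37.6 F [-0.3  0.6 -2. ] gap 52.0 shift [-0.  -1.8 27.7] turn [ 0.1  0.  -0.1]
```

View pics/s4.png

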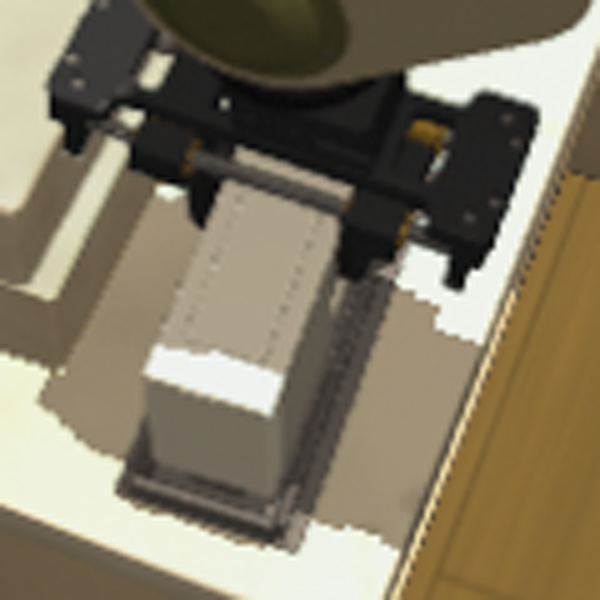

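The cover is centred over the rim, with even margins around (130–290, 470–500). I'll lower it slowly.

```bash
python3 -m handwheel '[[0,-0.6,3,0,0,0,1],[0,-0.8,6,0,0,0,1],[0,-1,9,0,0,0,1],[0,-1.1,11,0,0,0,1],[0,-1.1,11,0,0,0,1]]'
```

```text
t: 38.15
ee_pos: [458.2, 112.3, 45.7]
tool_rot: [2.185, 2.222, 0.04]
force: [1.6, -0.4, -2.7]
finger_gap: 52.2
gripper_force: 34.2
```

Inside the rim (origin about 20 mm) without resistance.

```bash
python3 -m handwheel '[[0,-0.1,3,0,0,0,1],[0,-0.2,6,0,0,0,1],[0,-0.3,9,0,0,0,1],[0,-0.4,11,0,0,0,1],[0,-0.5,13,0,0,0,1],[0,-0.5,15,0,0,0,1],[0,-0.5,16.5,0,0,0,1],[0,-0.5,16.5,0,0,0,1]]'
```

```text
t: 38.95
ee_pos: [458.3, 112.2, 29.5]
tool_rot: [2.185, 2.222, 0.04]
force: [1.2, 1.0, 1.5]
finger_gap: 52.1
gripper_force: 34.1
```

```bash
python3 -m handwheel '[[0,0,1,0,0,0,1],[0,0,1.5,0,0,0,1],[0,0,1.5,0,0,0,1]]'
```

```text
t: 39.25
ee_pos: [458.5, 112.3, 29.3]
tool_rot: [2.184, 2.222, 0.041]
force: [-4.3, -0.4, 19.3]
finger_gap: 52.0
gripper_force: 34.4
```

On the floor (19 N). Release, then rise straight up.

```bash
python3 -m handwheel '[[0,0,0,0,0,0,0.3],[0,0,0,0,0,0,0],[0,0,0,0,0,0,0],[0,0,0,0,0,0,0],[0,0,0,0,0,0,0]]'; python3 -m handwheel '[[0,0.5,-12,0,0,0,0],[0,1,-30,0,0,0,0],[0,2,-60,0,0,0,0],[0,3.5,-100,0,0,0,0],[0,5.2,-150,0,0,0,0],[-50,6,-170,0,0,0,0],[-100,6,-170,0,0,0,0],[-150,6,-170,0,0,0,0],[-200,6,-170,0,0,0,0],[-200,6,-170,0,0,0,0]]' | tail -3
python3 - <<'E'
from h import *
for n in("top","scene"):
  c=camera(n);P=cloud(c).reshape(-1,3);P=P[np.isfinite(P[:,0])]
  if n=="scene": cv2.imwrite("pics/s5.png",cv2.resize(c["frame"][120:345,220:400,::-1],None,fx=2.6,fy=2.6,interpolation=cv2.INTER_CUBIC))
  q=P[(P[:,2]>78)&(P[:,2]<93)&(abs(P[:,0]-458)<45)&(abs(P[:,1]-112)<110)]
  print(n,len(q),np.median(q[:,2]).round(1),cv2.minAreaRect(q[:,:2].astype(np.float32)))
  for b in((440,-184),(435,-351),(549,-327)):
    q=P[(np.hypot(P[:,0]-b[0],P[:,1]-b[1])<45)&(P[:,2]>120)&(P[:,2]<150)]
    if len(q): print(b,len(q),((q.max(0)+q.min(0))/2).round(1),np.median(q[:,2]).round(1))
E
```

```text
t: 39.75
ee_pos: [458.0, 112.3, 27.6]
tool_rot: [2.185, 2.222, 0.039]
force: [0.4, 0.2, 0.2]
finger_gap: 87.8
gripper_force: 0.0
force: [-0.4, 1.4, -0.7]
finger_gap: 88.1
gripper_force: 0.0
top 1454 86.0 ((456.96734619140625, 119.85729217529297), (55.32956314086914, 177.97189331054688), 3.199357032775879)
(440, -184) 56 [ 439.  -185.5  132. ] 135.7
(435, -351) 72 [ 434.8 -351.8  130.7] 134.8
(549, -327) 77 [ 547.8 -326.7  130.8] 134.5
scene 1977 85.8 ((457.29058837890625, 112.53494262695312), (54.889259338378906, 193.30462646484375), 2.9453952312469482)
(440, -184) 56 [ 444.6 -185.7  129.3] 133.6
(435, -351) 41 [ 436.5 -352.6  131.2] 133.6
(549, -327) 8 [ 555.4 -319.3  127. ] 126.5
```

View pics/s5.png

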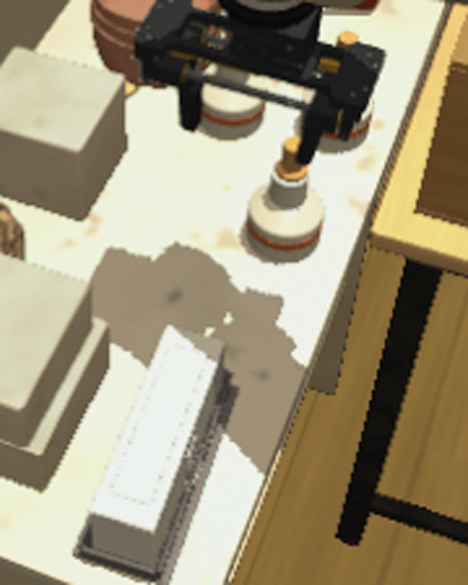

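The view shows the cover squarely in the caddy (top at 86 mm) and the bottles stoppered and upright. A last check on the tabs, measuring how far the pads stand out from the cover walls.

```bash
python3 - <<'E'
from h import *
a=np.deg2rad(3);R=np.array([[np.cos(a),np.sin(a)],[-np.sin(a),np.cos(a)]])
for n in("scene","top"):
  P=cloud(camera(n)).reshape(-1,3);P=P[np.isfinite(P[:,0])]
  L=(P[:,:2]-[457.8,112])@R.T
  for lab,y0,y1 in(("pad",-10,10),("wall",25,60),("wall2",-60,-25)):
    m=(L[:,1]>y0)&(L[:,1]<y1)&(P[:,2]>33)&(P[:,2]<58)&(abs(L[:,0])<40)
    for s in(-1,1):
      g=s*L[m&(s*L[:,0]>10),0]
      if len(g)>3: print(n,lab,s,len(g),np.percentile(g,[10,50,90]).round(1))
s=get_state();print(s["t"],s["ee_pos"].__repr__())
E
```

```text
scene pad -1 23 [29.3 30.5 31.9]
scene wall -1 29 [27.1 27.4 27.6]
scene wall2 -1 21 [27.  27.5 27.7]
top pad -1 18 [30.  30.9 32.1]
top wall -1 14 [27.4 27.8 28.2]
top wall2 -1 5 [27.4 27.5 27.7]
40.95 array([461.35949259, -86.62716683, 197.80825645])
```

```bash
python3 -m handwheel '[[35,25,-5,0,0,0,0],[70,50,-10,0,0,0,0],[105,75,-10,0,0,0,0],[137,100,-10,0,0,0,0],[137,100,-10,0,0,0,0],[137,100,-10,0,0,0,0]]' | head -2
python3 - <<'E'
from h import *
a=np.deg2rad(3);R=np.array([[np.cos(a),np.sin(a)],[-np.sin(a),np.cos(a)]])
P=cloud(camera("wrist")).reshape(-1,3);P=P[np.isfinite(P[:,0])]
L=(P[:,:2]-[457.8,112])@R.T
for lab,y0,y1 in(("pad",-10,10),("wall",25,60),("wall2",-60,-25)):
    m=(L[:,1]>y0)&(L[:,1]<y1)&(P[:,2]>33)&(P[:,2]<58)&(abs(L[:,0])<40)
    for s in(-1,1):
      g=s*L[m&(s*L[:,0]>10),0]
      if len(g)>3: print(lab,s,len(g),np.percentile(g,[10,50,90]).round(1))
P=cloud(camera("top")).reshape(-1,3);P=P[np.isfinite(P[:,0])]
for b in((440,-184),(435,-351),(549,-327)):
    q=P[(np.hypot(P[:,0]-b[0],P[:,1]-b[1])<45)&(P[:,2]>120)&(P[:,2]<150)]
    if len(q): print(b,len(q),((q.max(0)+q.min(0))/2).round(1),np.median(q[:,2]).round(1))
E
```

```text
t: 41.55
ee_pos: [558.3, 52.9, 211.1]
pad 1 169 [28.  29.2 30.7]
wall 1 207 [25.8 26.4 26.6]
wall2 1 176 [25.9 26.1 26.3]
(440, -184) 62 [ 439.1 -185.6  130.3] 134.7
(435, -351) 71 [ 435.  -352.1  131.1] 135.0
(549, -327) 78 [ 547.9 -327.2  130.8] 134.5
```

Both pads stand about 3 mm proud of the walls, so both tabs are sprung out. All stoppers are home, so I'm handing the job in.

```bash
python3 -c "
from plant import sign_off
print(sign_off())"
```

```text
the job is handed in; nothing more can be done
None
```

I handed the job in at about 42 s, before any verdict came back: all three bottles are upright with stoppers home, the spare is in the rack, and the cover is fully down with both tabs sprung out.

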